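# Bring the green beads round to the packing arrow

### The job

With a fingertip, push on an orange arm of the parts carousel and turn it gently until the pot of green beads stands right in front of the yellow arrow, lined up with it. Do not touch, lift or tip the pots, leave the scissors, tape roll and label discs where they are, and finish with the hand clear of everything.

Things in the scene. Friction and masses are not known exactly. Their poses are not given: they have to be found in the camera images.
- carousel_centre (a point): The turning axis of the parts carousel: a white round disc, 176 mm across, lying level on a grey foot fixed to the table. This point is on the axis on the disc's top face, 30 mm above the table. A 30 mm wide steel hub stands on the axis, top 56 mm above the table. Three pots stand on the disc, 120 degrees apart, and midway between the pots three orange arms stick out past the rim, each carried on inwards to the hub by a flat orange rib on the disc.
- carousel (a joint): Turn of the disc from where it stood at the start: 0 at the start, growing counter-clockwise as seen from above (rad). It can go more than a full turn either way. It is stiff enough to stay where it is left (about 0.08 N m, under 1 N at an arm's end) and has no spring or clicks.
- arrow_spot (a point): The place on the circle of pots where the green pot's centre has to stand: 56 mm from the axis on the side of the yellow arrow, 30 mm above the table. The arrow, which points at the axis, is a flat yellow marking on the fixed grey tongue that lies on the table beside the disc, roughly on the robot's side; the tongue is 50 mm wide, reaches 170 mm from the axis and its highest point is 10 mm above the table. The arrow does not turn with the disc.
- arm0: Body of one of the three orange arms (all alike): a bar lying level along the radius from 80 to 142 mm from the axis (so 54 mm clear of the disc's rim), 12 mm wide and 20 mm high, from 24 to 44 mm above the table. Its origin is the middle of the bar, 111 mm from the axis and 34 mm above the table; its x axis points outward along the bar, z up. Under the arm, outside the disc, there is only the table or, on the arrow side, the low tongue. It turns with the disc.
- arm1: Body of another of the three orange arms (all alike): a bar lying level along the radius from 80 to 142 mm from the axis (so 54 mm clear of the disc's rim), 12 mm wide and 20 mm high, from 24 to 44 mm above the table. Its origin is the middle of the bar, 111 mm from the axis and 34 mm above the table; its x axis points outward along the bar, z up. Under the arm, outside the disc, there is only the table or, on the arrow side, the low tongue. It turns with the disc.
- arm2: Body of the third of the three orange arms (all alike): a bar lying level along the radius from 80 to 142 mm from the axis (so 54 mm clear of the disc's rim), 12 mm wide and 20 mm high, from 24 to 44 mm above the table. Its origin is the middle of the bar, 111 mm from the axis and 34 mm above the table; its x axis points outward along the bar, z up. Under the arm, outside the disc, there is only the table or, on the arrow side, the low tongue. It turns with the disc.
- pot_green: White round open pot of green beads (the beads are fixed in it), 53 mm across, 30 mm high plus a heap of beads to 35 mm. Loose, about 70 g, standing in a shallow seat with a 4 mm raised ring (about 2 mm of play) 56 mm from the carousel's axis, and riding round with the disc. Which colour stands in which seat varies. Origin: centre of its underside, 30 mm above the table while on the disc. This is the pot to bring to the arrow.
- pot_blue: White round open pot of blue beads (the beads are fixed in it), 53 mm across, 30 mm high plus a heap of beads to 35 mm. Loose, about 70 g, standing in a shallow seat with a 4 mm raised ring (about 2 mm of play) 56 mm from the carousel's axis, and riding round with the disc. Which colour stands in which seat varies. Origin: centre of its underside, 30 mm above the table while on the disc.
- pot_red: White round open pot of red beads (the beads are fixed in it), 53 mm across, 30 mm high plus a heap of beads to 35 mm. Loose, about 70 g, standing in a shallow seat with a 4 mm raised ring (about 2 mm of play) 56 mm from the carousel's axis, and riding round with the disc. Which colour stands in which seat varies. Origin: centre of its underside, 30 mm above the table while on the disc.
- scissors: Scissors with black ring handles lying loose on the table, 180 mm long, 100 mm wide at the handles, 10 mm high. Origin on the table level, near the middle; x axis towards the blade tips, which are 90 mm from it. To be left alone.
- tape_roll: Roll of clear tape lying loose on the table, 80 mm across, 19 mm high. Origin: centre of its underside. To be left alone.
- label_discs: Small stack of white round label discs, loose on the table, 72 mm across, 18 mm high. Origin: centre of its underside. To be left alone.
Mind the look-alikes: they are no part of the job. What is meant by the pot_green is not purple, and is the larger of those in its own colour. Of the things like the pot_red, leave any that is purple; of the rest the smaller one is meant.

How it is judged:
On the way:
1. a finger pushes on one of the orange arms ((contact force between the fingers and arm0 above 0.3 N or contact force between the fingers and arm1 above 0.3 N or contact force between the fingers and arm2 above 0.3 N)), for 0.05 s.
At the end, for the whole second after the job is handed in: The centre of the green pot is within 9 mm of the arrow's spot on the pot circle (about 9 degrees of turn either way), the carousel is at rest, all three pots stand upright in their seats on the disc, and the scissors, tape roll and label discs are within 15 mm of where they started (horizontal distance between pot_green and arrow_spot below 0.009 m and velocity of joint carousel between -0.05 and 0.05 rad/s and height (world z) of pot_green between 0.026 and 0.034 m and angle between each of pot_green, pot_blue, pot_red's own z axis and vertical below 0.12 rad and horizontal distance between pot_green and carousel_centre between 0.05 and 0.062 m and height (world z) of pot_blue between 0.026 and 0.034 m and horizontal distance between pot_blue and carousel_centre between 0.05 and 0.062 m and height (world z) of pot_red between 0.026 and 0.034 m and horizontal distance between pot_red and carousel_centre between 0.05 and 0.062 m and distance of each of scissors, tape_roll, label_discs from where it was at the start of the episode below 0.015 m); the robot touches nothing.
It fails at once if a pot is lifted off the carousel or tipped (height (world z) of any of pot_green, pot_blue, pot_red above 0.038 m or angle between any of pot_green, pot_blue, pot_red's own z axis and vertical above 0.3 rad).
It fails at once if the gripper or arm presses on a pot (contact force between any of the fingers, the arm and pot_green above 1 N or contact force between any of the fingers, the arm and pot_blue above 1 N or contact force between any of the fingers, the arm and pot_red above 1 N).
It fails at once if the carousel is spun fast (over 2.5 rad/s) instead of turned gently (velocity of joint carousel above 2.5 rad/s or velocity of joint carousel below -2.5 rad/s).
It fails at once if the scissors, tape roll or label discs are moved more than 15 mm (distance of any of scissors, tape_roll, label_discs from where it was at the start of the episode above 0.015 m).
It also fails if it takes over 51 s, if anything falls off the work surface, if the arm or the gripper's body presses on something with over 40 N, if the wrist force passes 120 N, or if a joint passes its speed limit or range.

### The arm

A 7-joint arm with a two-finger parallel gripper is mounted at the origin on the work surface. World frame = base frame: x ahead of the robot, y to its left, z up, the work surface at z = 0. Lengths are in m, angles in rad, forces in N, time in s.
With the tool pointing down it reaches from about 0.425 to 0.925 m from the base axis. Payload 6.8 kg.
Tool frame: the origin (TCP) lies at the very end of the fingers, on their centre line; the grasp point (between the pads) lies 19 mm behind it (bot.grasp_offset is the distance from the TCP to the grasp point, in m); z points along the fingers, y is the direction in which the jaws open and shut (so a half turn about z gives the same grasp; the last joint's range is limited). The gripper opens to 85 mm and grips with 20 to 120 N. Pads are 22 mm wide; open, the fingers measure 114 mm over their backs; the gripper's body (76 mm by 85 mm) begins 54 mm behind the grasp point. The pads swing forward as they close: fully open they stand 13 mm farther back than shut.
Start: joints at [-1.297, 0.477, 0.022, 1.555, -0.011, 1.109, -0.083], TCP at [0.251, 0.626, 0.231] pointing down, gripper open.
Joint ranges: [-2.96, 2.96], [-0.34, 2.1], [-1.41, 1.46], [0.24, 2.44], [-1.37, 4.51], [0.17, 1.92], [-2.96, 2.96]. Speed limits (rad/s): [2.39, 2.39, 3.14, 3.14, 3.14, 3.14, 3.14].

### API

Orientations are given as a unit quaternion [w, x, y, z].
In Python, from station import monitor, cams, bot, finder gives the robot as it stands.
- The arm moves only by the tool jog_arm, never from a script. Its argument "plan" is a list of rows, each an object of numbers: "x", "y", "z": the shift along the tool's x, y, z as a fraction of full scale; "wx", "wy", "wz": the turn, a rotation vector about the tool's x, y, z as a fraction of full scale. A call has 1 to 12 rows; each row is the pose to reach, as a shift and turn from the pose measured when the call began, along the tool's axes at that moment, turning the shorter way round; what a row does not reach only later rows make up. Full scale, the value 1, is 20 cm for a shift and 180 degrees for a turn. A row lasts 1/12 s, in which the tool goes at most 41.7 mm and 7.16 degrees, less where a joint would pass 70% of its speed; a pose out of reach is approached as far as the arm can. A call with a number of a shift or a turn outside -1 to 1 is refused whole. A call with a gripper value outside its range is refused whole. "hand" is the opening, from -1 (shut) to 1 (fully open), set as the call begins (left out, the last holds). The fingers move at their own pace and stop on an object; "grip_force" is the grip in N (left out, the last holds). Time passes only in rows, so rows that repeat a pose let the fingers close. It gives the time, the measured TCP pose, the force and the opening at its end, in the units of the state.
- monitor.get_obs(): the state, without advancing time (a new reading comes with each control period).
- cams.read_camera(name): name is "scene" or "top"; returns the picture (480x640x3 uint8, red, green, blue); there is no depth.
- cams.get_calibration(name): a dict with "fx", "fy", "cx", "cy" (pixels), "extrinsics" (4x4, takes a point from world to camera coordinates). Camera axes: x right, y down, z forward; pixel columns grow to the right and rows downward; lengths in m; the calibration is good to about 2 mm. A picture is of the moment at which its call begins. get_calibration takes no time and is no camera call.
- bot.hand_in(): hands the job in, once; it reports no verdict.
Trained networks look in the newest picture that a camera, given by its name, has taken for a name from the list of things; names that differ only in an ending like _2 or _b are one class to them, and where a whole thing is asked for, a point or a joint stands for the part that bears it (a point fixed in the world has none). Each returns a list of dicts, best first, with "confidence" (0 to 1); they miss things now and then, are a little off and sometimes report something else, mostly with a low value. They report only what shows in the picture. A call takes as long as a camera call. They do not tell look-alikes from the thing itself.
- finder.find_in(camera, target): "bbox" ([left, top, width, height] in pixels, round what is visible of it).
- finder.place_of(camera, target): "location" ([column, row] in pixels: a listed point, or the origin of a listed thing).
The state is a dict: "t": time; "q": joint angles; "joint_vel": joint speeds; "joint_torque": joint torques, N m; "eef_pos": TCP position; "tool_rot": TCP orientation; "contact_force": force on the tool from outside, world axes, zero at the start; "torque": the same for the moment, N m; "gripper_width": opening from 0.0 (shut) to 1.0 (fully open).
Only numpy, scipy, OpenCV 4.12 (cv2) and the standard library are available. Lean on these libraries where they do the work, as an engineer would, in place of code of your own. Each camera call takes 0.05 s, during which the arm holds its last target. There are 200 camera calls.

## Working session

There is one attempt and no reset: what is moved stays moved. The work goes in short steps, Python scripts to look and compute and a tool call to move; the robot and the scene stay as the last step left them, time stands still between calls to the robot, and variables do not carry over. Pictures are saved under pics/ and viewed, about 8 in all and at most 12, crops included, and the job is handed in when it is done.

Besides the shell and the picture viewer there is one more tool, called after "Request:" by a JSON object that holds its "op" and its "data", one argument or row to a line. jog_arm: Moves the arm, as the interface text tells. Shift numbers are shares of 20 cm and turn numbers shares of 180 degrees, none past 1 either way. Its arguments: {"type":"object","properties":{"plan":{"type":"array","items":{"type":"object","properties":{"x":{"type":"number","minimum":-1,"maximum":1},"y":{"type":"number","minimum":-1,"maximum":1},"z":{"type":"number","minimum":-1,"maximum":1},"wx":{"type":"number","minimum":-1,"maximum":1},"wy":{"type":"number","minimum":-1,"maximum":1},"wz":{"type":"number","minimum":-1,"maximum":1}}}},"hand":{"type":"number"},"grip_force":{"type":"number"}},"required":["plan"]}

```bash
mkdir -p pics
cat > h.py <<'E'
import numpy as np, cv2
from station import monitor, cams, bot, finder
def ray(cam,px,z):
    c=cams.get_calibration(cam);E=np.array(c["extrinsics"]);R=E[:3,:3];t=E[:3,3]
    d=R.T@np.array([(px[0]-c["cx"])/c["fx"],(px[1]-c["cy"])/c["fy"],1]);o=-R.T@t
    return (o+d*(z-o[2])/d[2])
def proj(cam,p):
    c=cams.get_calibration(cam);E=np.array(c["extrinsics"]);q=E[:3,:3]@np.array(p)+E[:3,3]
    return np.array([c["fx"]*q[0]/q[2]+c["cx"],c["fy"]*q[1]/q[2]+c["cy"]])
def save(cam,n):
    im=cams.read_camera(cam);cv2.imwrite(f"pics/{n}.png",cv2.cvtColor(im,cv2.COLOR_RGB2BGR));return im
E
python3 - <<'E'
from h import *
np.set_printoptions(precision=3,suppress=True)
save("top","top0");save("scene","scene0")
for t,z in dict(carousel_centre=.03,arrow_spot=.03,arm0=.034,pot_green=.03,pot_blue=.03,pot_red=.03,scissors=0,tape_roll=0,label_discs=0).items():
    for r in finder.place_of("top",t)[:5]: print(t,np.round(r["confidence"],2),np.round(r["location"]),ray("top",r["location"],z))
o=monitor.get_obs();print(o["t"],o["eef_pos"],o["tool_rot"],o["gripper_width"],o["contact_force"])
E
```

```text
arrow_spot 0.6 [290. 284.] [0.492 0.092 0.03 ]
arm0 0.66 [260. 297.] [0.465 0.157 0.034]
arm0 0.64 [346. 271.] [ 0.517 -0.034  0.034]
pot_green 0.83 [391. 236.] [ 0.593 -0.138  0.03 ]
pot_green 0.79 [311. 242.] [0.584 0.041 0.03 ]
pot_green 0.77 [266. 168.] [0.759 0.142 0.03 ]
pot_green 0.6 [420. 297.] [ 0.456 -0.196  0.03 ]
pot_green 0.55 [300. 258.] [0.549 0.068 0.03 ]
pot_blue 0.58 [272. 250.] [0.57  0.131 0.03 ]
pot_blue 0.49 [307. 284.] [0.491 0.053 0.03 ]
pot_red 0.97 [215. 296.] [0.47  0.259 0.03 ]
pot_red 0.62 [304. 286.] [0.488 0.059 0.03 ]
pot_red 0.61 [345. 345.] [ 0.356 -0.027  0.03 ]
scissors 0.65 [424. 297.] [ 0.457 -0.211  0.   ]
scissors 0.61 [346. 270.] [ 0.523 -0.035  0.   ]
tape_roll 0.96 [191. 228.] [0.631 0.321 0.   ]
label_discs 0.64 [327. 159.] [0.789 0.001 0.   ]
0.55 [0.251 0.626 0.231] [-0.     0.19   0.982  0.   ] 0.998782197623483 [-0.371 -0.188 -0.416]
```

View pics/top0.png

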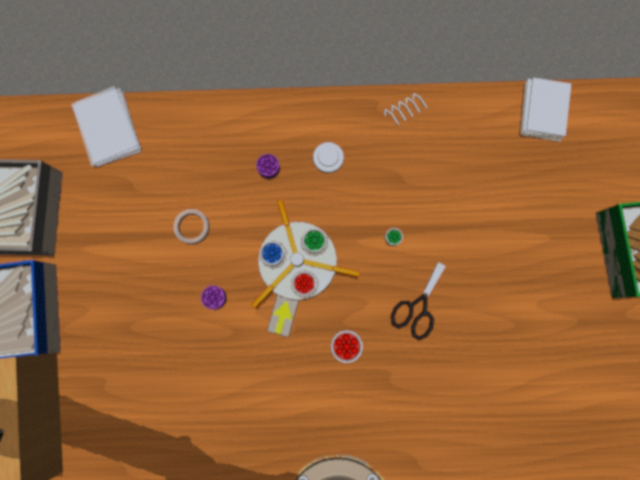

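View pics/scene0.png

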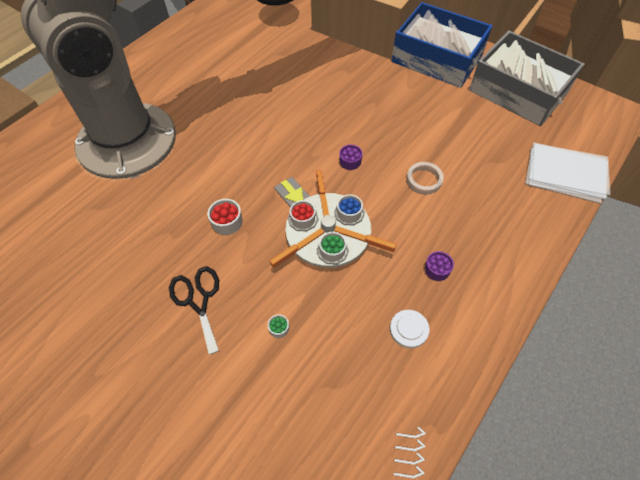

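The top view shows the carousel hub near (297,259). The green pot is at (314,240), blue at (272,253) and red at (304,283). The arrow runs from (275,330) to (287,300), and the arm ends are at (282,203), (357,273) and (255,305). The look-alikes (small green, big red, purple) stand off the disc. Next I'll measure the angles.

```bash
cat >> h.py <<'E'
def cen(im,lo,hi,box,cam,z):
    hsv=cv2.cvtColor(im,cv2.COLOR_RGB2HSV);m=cv2.inRange(hsv,lo,hi);k=np.zeros_like(m);a,b,c,d=box;k[b:d,a:c]=1
    v,u=np.nonzero(m*k);P=np.array([ray(cam,(x,y),z)[:2] for x,y in zip(u,v)]);return P
ang=lambda d:np.degrees(np.arctan2(d[1],d[0]))
E
cat > m.py <<'E'
from h import *
import sys
np.set_printoptions(precision=4,suppress=True)
im=save("top",sys.argv[1]);box=(230,190,380,345)
# disc centre: white disc by min enclosing circle on grey/white pixels, using arms: orange line fits
O=cen(im,(8,150,120),(22,255,255),box,"top",.044)
G=cen(im,(45,100,40),(80,255,255),(250,215,345,305),"top",.062)
B=cen(im,(100,120,40),(125,255,255),(250,215,345,305),"top",.062)
Y=cen(im,(26,140,120),(35,255,255),box,"top",.01)
hsv=cv2.cvtColor(im,cv2.COLOR_RGB2HSV);w=cv2.inRange(hsv,(0,0,140),(180,70,255));w[:190]=0;w[301:]=0;w[:,:230]=0;w[:,345:]=0
cn=max(cv2.findContours(w,0,2)[0],key=cv2.contourArea);(x,y),r=cv2.minEnclosingCircle(cn)
print("disc",x,y,r,ray("top",(x,y),.03)[:2])
C=ray("top",(x,y),.03)[:2]
for n,P in(("G",G),("B",B),("Y",Y)):
    if len(P): m=P.mean(0)-C; print(n,len(P),P.mean(0),np.hypot(*m),ang(m))
m=Y.mean(0); ev=np.linalg.svd(Y-m)[2][0]; print("arrow axis",ang(ev), "offset of C", np.cross(ev,C-m))
print("orange n",len(O))
d=O-C;a=np.degrees(np.arctan2(d[:,1],d[:,0]));rr=np.hypot(*d.T)
s=(rr>.09)&(rr<.15);h=np.histogram(a[s],36,(-180,180));print([(int(e),int(c)) for e,c in zip(h[1],h[0]) if c])
th=np.angle(np.exp(3j*np.radians(a[s])).mean())/3;print("arms mod120",np.degrees(th))
E
python3 m.py top1
```

```text
Traceback (most recent call last):
  File "m.py", line 6, in <module>
    O=cen(im,(8,150,120),(22,255,255),box,"top",.044)
  File "h.py", line 14, in cen
    v,u=np.nonzero(m*k);P=np.array([ray(cam,(x,y),z)[:2] for x,y in zip(u,v)]);return P
                                    ~~~^^^^^^^^^^^^^
  File "h.py", line 4, in ray
    c=cams.get_calibration(cam);E=np.array(c["extrinsics"]);R=E[:3,:3];t=E[:3,3]
ValueError: time passes only in moves, steps and waits
```

```bash
sed -i 's/cams.get_calibration(cam)/cal(cam)/' h.py
cat >> h.py <<'E'
import functools
cal=functools.lru_cache(None)(lambda n:cams.get_calibration(n))
E
python3 m.py top1
python3 - <<'E'
import cv2
im=cv2.imread('pics/top0.png');h=cv2.cvtColor(im,cv2.COLOR_BGR2HSV)
for u,v in((283,210),(350,272),(258,302),(240,220),(330,320),(279,322)):print(u,v,h[v,u])
E
```

```text
disc 296.1176452636719 263.1960754394531 41.94348907470703 [0.5383 0.0765]
G 282 [0.5847 0.0348] 0.06236047658741715 -41.94305763475038
B 276 [0.5593 0.1276] 0.055205717785849255 67.65957482691859
Y 249 [0.4224 0.1115] 0.12109793172366165 163.20687224953488
arrow axis 163.72490540171077 offset of C 0.0010948780020280172
orange n 17070
[(-180, 266), (-170, 269), (-160, 269), (-150, 266), (-140, 266), (-130, 263), (-120, 264), (-110, 232), (-100, 252), (-90, 248), (-80, 243), (-70, 237), (-60, 232), (-50, 234), (-40, 228), (-30, 224), (-20, 227), (-10, 234), (0, 229), (10, 238), (20, 235), (30, 239), (40, 243), (50, 249), (60, 247), (70, 255), (80, 242), (90, 245), (100, 259), (110, 260), (120, 265), (130, 248), (140, 263), (150, 62), (170, 79)]
arms mod120 -15.42699901457958
283 210 [ 20 240 188]
350 272 [ 21 226 187]
258 302 [ 18 232 174]
240 220 [ 14 183 185]
330 320 [ 14 187 154]
279 322 [ 31 208 189]m.py:16: DeprecationWarning: Arrays of 2-dimensional vectors are deprecated. Use arrays of 3-dimensional vectors instead. (deprecated in NumPy 2.0)
  m=Y.mean(0); ev=np.linalg.svd(Y-m)[2][0]; print("arrow axis",ang(ev), "offset of C", np.cross(ev,C-m))
```

```bash
cat > m.py <<'E'
from h import *
import sys
from scipy.optimize import least_squares
np.set_printoptions(precision=4,suppress=True)
im=save("top",sys.argv[1])
O=cen(im,(16,207,90),(24,255,255),(230,185,380,345),"top",.044)
G=cen(im,(45,100,40),(80,255,255),(250,215,345,305),"top",.062)
B=cen(im,(100,120,40),(125,255,255),(250,215,345,305),"top",.062)
Y=cen(im,(27,140,120),(36,255,255),(230,290,330,345),"top",.01)
def f(p):
    z=((O-p[:2])@[1,1j])*np.exp(-1j*p[2]); k=np.round(np.angle(z)/(2*np.pi/3)); return (z*np.exp(-2j*np.pi/3*k)).imag
g0=float(sys.argv[2]) if len(sys.argv)>2 else -42
s=least_squares(f,[.541,.0735,np.radians(g0-60)],loss="soft_l1",f_scale=.003)
C=s.x[:2];t=np.degrees(s.x[2]);print("centre",C,"arms",t,t+120,t+240,"rms",np.sqrt((s.fun**2).mean()),len(O),"maxr",np.percentile(np.hypot(*(O-C).T),98))
for n,P in(("G",G),("B",B),("Y",Y)):
    if len(P): m=P.mean(0)-C; print(n,len(P),P.mean(0),np.hypot(*m),ang(m))
m=Y.mean(0);ev=np.linalg.svd(Y-m)[2][0];print("arrow axis",ang(ev))
E
python3 m.py top2
```

```text
centre [0.5451 0.074 ] arms -104.74000105578163 15.259998944218367 135.25999894421835 rms 0.003475012471600926 425 maxr 0.13954008735550494
G 281 [0.5847 0.0349] 0.05565106714763368 -44.67967846436439
B 275 [0.5593 0.1276] 0.05547044161763441 75.17105555334533
Y 249 [0.4226 0.1114] 0.12811047686536503 163.04731418581252
arrow axis 163.63523635909917
```

Request:
{"op": "jog_arm", "data": {
  "plan": [
    {"x": -0.2,"y": -0.1},
    {"x": -0.4,"y": -0.2},
    {"x": -0.6,"y": -0.3},
    {"x": -0.8,"y": -0.45},
    {"x": -0.9,"y": -0.48},
    {"x": -0.9,"y": -0.48}
  ],
  "hand": -1
}}

```text
invalid input at $.plan[0]: expected keys x, y, z, wx, wy, wz
```

Request:
{"op": "jog_arm", "data": {
  "plan": [
    {"x": -0.2,"y": -0.1},
    {"x": -0.4,"y": -0.2},
    {"x": -0.6,"y": -0.3},
    {"x": -0.8,"y": -0.45},
    {"x": -0.9,"y": -0.48},
    {"x": -0.9,"y": -0.48}
  ]
}}

```text
invalid input at $.plan[0]: expected keys x, y, z, wx, wy, wz
```

```bash
cat >> h.py <<'E'
def to(p):
    from scipy.spatial.transform import Rotation as R
    o=monitor.get_obs();q=o["tool_rot"];r=R.from_quat([q[1],q[2],q[3],q[0]])
    return np.round(r.inv().apply(np.atleast_2d(p)-np.array(o["eef_pos"]))/.2,3)
C=np.array([.545,.074])
def arc(a0,a1,n,z,r=.125):
    a=np.radians(np.linspace(a0,a1,n+1)[1:]);return np.c_[C[0]+r*np.cos(a),C[1]+r*np.sin(a),0*a+z]
E
python3 -c "
from h import *
o=monitor.get_obs();print(o['t'],o['eef_pos'],o['tool_rot'],o['gripper_width'],o['contact_force'])
print(to([.638,.158,.15]),to([.638,.158,.026]))"
```

```text
0.7 [0.25147625 0.62643104 0.23135343] [-2.06321940e-05  1.89746982e-01  9.81833021e-01  3.89729846e-05] 1.0001892068589608 [ 0.15381735  0.90380877 -0.04693796]
[[-2.666 -1.453  0.407]] [[-2.666 -1.453  1.027]]
```

Request:
{"op": "jog_arm", "data": {
  "plan": [
    {"x": -0.18,"y": -0.1,"z": 0,"wx": 0,"wy": 0,"wz": 0},
    {"x": -0.36,"y": -0.2,"z": 0,"wx": 0,"wy": 0,"wz": 0},
    {"x": -0.54,"y": -0.3,"z": 0,"wx": 0,"wy": 0,"wz": 0},
    {"x": -0.72,"y": -0.4,"z": 0,"wx": 0,"wy": 0,"wz": 0},
    {"x": -0.9,"y": -0.49,"z": 0,"wx": 0,"wy": 0,"wz": 0}
  ],
  "hand": -1
}}

```text
t: 1.12
eef_pos: [0.3829, 0.4666, 0.2315]
tool_rot: [0.0, 0.19, 0.982, 0.0]
contact_force: [1.6, 0.3, -0.1]
gripper_width: 0.297
```

Request:
{"op": "jog_arm", "data": {
  "plan": [
    {"x": -0.18,"y": -0.1,"z": 0,"wx": 0,"wy": 0,"wz": 0},
    {"x": -0.36,"y": -0.2,"z": 0,"wx": 0,"wy": 0,"wz": 0},
    {"x": -0.54,"y": -0.3,"z": 0,"wx": 0,"wy": 0,"wz": 0},
    {"x": -0.72,"y": -0.4,"z": 0,"wx": 0,"wy": 0,"wz": 0},
    {"x": -0.9,"y": -0.49,"z": 0.2,"wx": 0,"wy": 0,"wz": 0},
    {"x": -0.9,"y": -0.49,"z": 0.2,"wx": 0,"wy": 0,"wz": 0}
  ]
}}

```text
t: 1.62
eef_pos: [0.5166, 0.3023, 0.1899]
tool_rot: [0.001, 0.193, 0.981, -0.001]
contact_force: [-0.7, -1.1, -0.8]
gripper_width: -0.0
```

```bash
python3 -c "
from h import *
o=monitor.get_obs();print(o['t'],o['eef_pos'],o['tool_rot'],o['gripper_width'],o['contact_force'])
print(to([.638,.158,.15]),to([.638,.158,.026]))"
```

```text
1.6167 [0.51662034 0.30233579 0.18991484] [ 7.88429774e-04  1.93336471e-01  9.81131341e-01 -1.29548346e-03] -0.00016523651680813454 [-0.74881307 -1.05126197 -0.76253327]
[[-0.835 -0.437  0.202]] [[-0.834 -0.436  0.822]]
```

Request:
{"op": "jog_arm", "data": {
  "plan": [
    {"x": -0.2,"y": -0.1,"z": 0,"wx": 0,"wy": 0,"wz": 0},
    {"x": -0.4,"y": -0.2,"z": 0,"wx": 0,"wy": 0,"wz": 0},
    {"x": -0.6,"y": -0.31,"z": 0.1,"wx": 0,"wy": 0,"wz": 0},
    {"x": -0.8,"y": -0.42,"z": 0.2,"wx": 0,"wy": 0,"wz": 0},
    {"x": -0.835,"y": -0.437,"z": 0.35,"wx": 0,"wy": 0,"wz": 0},
    {"x": -0.835,"y": -0.437,"z": 0.5,"wx": 0,"wy": 0,"wz": 0},
    {"x": -0.835,"y": -0.437,"z": 0.65,"wx": 0,"wy": 0,"wz": 0},
    {"x": -0.835,"y": -0.437,"z": 0.75,"wx": 0,"wy": 0,"wz": 0},
    {"x": -0.835,"y": -0.437,"z": 0.82,"wx": 0,"wy": 0,"wz": 0},
    {"x": -0.835,"y": -0.437,"z": 0.82,"wx": 0,"wy": 0,"wz": 0}
  ]
}}

```text
t: 2.45
eef_pos: [0.6356, 0.1579, 0.023]
tool_rot: [-0.002, 0.193, 0.981, -0.002]
contact_force: [-0.5, 0.2, -0.1]
gripper_width: -0.003
```

```bash
python3 -c "
from h import *
save('scene','scene1')
o=monitor.get_obs();print(o['t'],o['eef_pos'],o['contact_force'])
print(to(arc(42,-12,12,.026)).tolist())"
```

```text
2.5 [0.63703317 0.15821761 0.02525617] [ 0.40873332 -0.15470295  0.29746361]
[[-0.048, -0.024, -0.004], [-0.09, -0.05, -0.004], [-0.129, -0.08, -0.003], [-0.166, -0.113, -0.003], [-0.2, -0.148, -0.003], [-0.231, -0.186, -0.003], [-0.259, -0.226, -0.003], [-0.284, -0.268, -0.003], [-0.306, -0.312, -0.003], [-0.324, -0.358, -0.002], [-0.338, -0.405, -0.002], [-0.349, -0.453, -0.002]]
```

View pics/scene1.png

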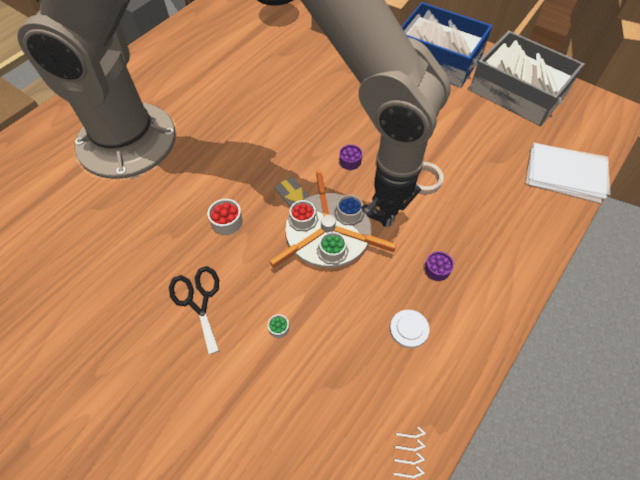

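The fingertip, near (370,212), is clear of the pots on the counter-clockwise side of the far arm (380,243). I'll start pushing clockwise.

Request:
{"op": "jog_arm", "data": {
  "plan": [
    {"x": -0.048,"y": -0.024,"z": -0.003,"wx": 0,"wy": 0,"wz": 0},
    {"x": -0.09,"y": -0.05,"z": -0.003,"wx": 0,"wy": 0,"wz": 0},
    {"x": -0.129,"y": -0.08,"z": -0.003,"wx": 0,"wy": 0,"wz": 0},
    {"x": -0.166,"y": -0.113,"z": -0.003,"wx": 0,"wy": 0,"wz": 0},
    {"x": -0.2,"y": -0.148,"z": -0.003,"wx": 0,"wy": 0,"wz": 0},
    {"x": -0.231,"y": -0.186,"z": -0.003,"wx": 0,"wy": 0,"wz": 0},
    {"x": -0.259,"y": -0.226,"z": -0.003,"wx": 0,"wy": 0,"wz": 0},
    {"x": -0.284,"y": -0.268,"z": -0.003,"wx": 0,"wy": 0,"wz": 0},
    {"x": -0.306,"y": -0.312,"z": -0.003,"wx": 0,"wy": 0,"wz": 0},
    {"x": -0.324,"y": -0.358,"z": -0.003,"wx": 0,"wy": 0,"wz": 0},
    {"x": -0.338,"y": -0.405,"z": -0.003,"wx": 0,"wy": 0,"wz": 0},
    {"x": -0.349,"y": -0.453,"z": -0.003,"wx": 0,"wy": 0,"wz": 0}
  ]
}}

```text
t: 3.5
eef_pos: [0.6672, 0.0469, 0.0261]
tool_rot: [-0.0, 0.193, 0.981, -0.002]
contact_force: [0.2, 1.3, 0.3]
gripper_width: 0.001
```

```bash
python3 -c "
from h import *
save('scene','scene2')
o=monitor.get_obs();print(o['t'],o['eef_pos'],o['contact_force'],ang(o['eef_pos'][:2]-C))
print(to(arc(-12,-66,12,.026)).tolist())"; python3 m.py top3 -80
```

```text
3.55 [0.66675796 0.04366    0.02612693] [-0.53665659 -1.63643812  0.2463481 ] -13.992170727873917
[[-0.001, -0.027, 0.001], [-0.004, -0.076, 0.001], [-0.003, -0.126, 0.001], [0.001, -0.174, 0.002], [0.01, -0.223, 0.002], [0.022, -0.27, 0.002], [0.038, -0.317, 0.002], [0.057, -0.362, 0.003], [0.08, -0.405, 0.003], [0.106, -0.447, 0.003], [0.136, -0.486, 0.003], [0.168, -0.523, 0.004]]
centre [ 0.5666 -0.177 ] arms -144.87601011227522 -24.876010112275225 95.12398988772478 rms 0.0037160594243247835 152 maxr 0.39168840579697256m.py:17: RuntimeWarning: Mean of empty slice.
  m=Y.mean(0);ev=np.linalg.svd(Y-m)[2][0];print("arrow axis",ang(ev))
  ret = ret.dtype.type(ret / rcount)
Traceback (most recent call last):
  File "m.py", line 17, in <module>
    m=Y.mean(0);ev=np.linalg.svd(Y-m)[2][0];print("arrow axis",ang(ev))
                   ~~~~~~~~~~~~~^^^^^
numpy.linalg.LinAlgError: 1-dimensional array given. Array must be at least two-dimensional
```

View pics/scene2.png

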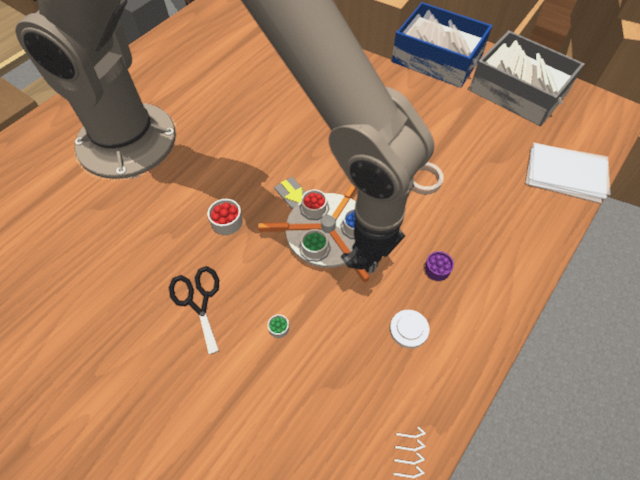

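The disc is turning. In the scene view the pushed arm ends at (365,277) and green is at (315,243). I'll continue along the arc.

Request:
{"op": "jog_arm", "data": {
  "plan": [
    {"x": -0.001,"y": -0.027,"z": 0.001,"wx": 0,"wy": 0,"wz": 0},
    {"x": -0.004,"y": -0.076,"z": 0.001,"wx": 0,"wy": 0,"wz": 0},
    {"x": -0.003,"y": -0.126,"z": 0.001,"wx": 0,"wy": 0,"wz": 0},
    {"x": 0.001,"y": -0.174,"z": 0.002,"wx": 0,"wy": 0,"wz": 0},
    {"x": 0.01,"y": -0.223,"z": 0.002,"wx": 0,"wy": 0,"wz": 0},
    {"x": 0.022,"y": -0.27,"z": 0.002,"wx": 0,"wy": 0,"wz": 0},
    {"x": 0.038,"y": -0.317,"z": 0.002,"wx": 0,"wy": 0,"wz": 0},
    {"x": 0.057,"y": -0.362,"z": 0.003,"wx": 0,"wy": 0,"wz": 0},
    {"x": 0.08,"y": -0.405,"z": 0.003,"wx": 0,"wy": 0,"wz": 0},
    {"x": 0.106,"y": -0.447,"z": 0.003,"wx": 0,"wy": 0,"wz": 0},
    {"x": 0.136,"y": -0.486,"z": 0.003,"wx": 0,"wy": 0,"wz": 0},
    {"x": 0.168,"y": -0.523,"z": 0.004,"wx": 0,"wy": 0,"wz": 0}
  ]
}}

```text
t: 4.6
eef_pos: [0.5953, -0.0399, 0.0261]
tool_rot: [-0.0, 0.194, 0.981, -0.003]
contact_force: [0.3, 0.4, 1.1]
gripper_width: 0.0
```

```bash
python3 -c "
from h import *
o=monitor.get_obs();print(o['t'],o['eef_pos'],o['contact_force'],ang(o['eef_pos'][:2]-C))
a=ang(o['eef_pos'][:2]-C)
print(to(arc(a,-114,11,.026)).tolist())"
```

```text
4.6 [ 0.59525903 -0.03991909  0.02605524] [0.25671971 0.4460464  1.10020349] -66.19379946521786
[[0.032, -0.035, 0.0], [0.069, -0.065, 0.001], [0.107, -0.092, 0.001], [0.148, -0.117, 0.001], [0.19, -0.138, 0.001], [0.234, -0.156, 0.001], [0.279, -0.171, 0.001], [0.325, -0.182, 0.001], [0.372, -0.19, 0.001], [0.419, -0.194, 0.001], [0.467, -0.194, 0.001]]
```

Request:
{"op": "jog_arm", "data": {
  "plan": [
    {"x": 0.032,"y": -0.035,"z": 0,"wx": 0,"wy": 0,"wz": 0},
    {"x": 0.069,"y": -0.065,"z": 0.001,"wx": 0,"wy": 0,"wz": 0},
    {"x": 0.107,"y": -0.092,"z": 0.001,"wx": 0,"wy": 0,"wz": 0},
    {"x": 0.148,"y": -0.117,"z": 0.001,"wx": 0,"wy": 0,"wz": 0},
    {"x": 0.19,"y": -0.138,"z": 0.001,"wx": 0,"wy": 0,"wz": 0},
    {"x": 0.234,"y": -0.156,"z": 0.001,"wx": 0,"wy": 0,"wz": 0},
    {"x": 0.279,"y": -0.171,"z": 0.001,"wx": 0,"wy": 0,"wz": 0},
    {"x": 0.325,"y": -0.182,"z": 0.001,"wx": 0,"wy": 0,"wz": 0},
    {"x": 0.372,"y": -0.19,"z": 0.001,"wx": 0,"wy": 0,"wz": 0},
    {"x": 0.419,"y": -0.194,"z": 0.001,"wx": 0,"wy": 0,"wz": 0},
    {"x": 0.467,"y": -0.194,"z": 0.001,"wx": 0,"wy": 0,"wz": 0},
    {"x": 0.467,"y": -0.194,"z": 0.001,"wx": 0,"wy": 0,"wz": 0}
  ]
}}

```text
t: 5.6
eef_pos: [0.4914, -0.0392, 0.0257]
tool_rot: [-0.002, 0.194, 0.981, -0.003]
contact_force: [-0.1, 0.2, 0.3]
gripper_width: 0.003
```

```bash
python3 -c "
from h import *
im=save('scene','scene3')
o=monitor.get_obs();print(o['t'],o['eef_pos'],o['contact_force'],ang(o['eef_pos'][:2]-C))
for n,lo,hi in (('G',(45,100,40),(85,255,255)),('B',(100,120,40),(125,255,255)),('R',(0,150,100),(5,255,255))):
  P=cen(im,lo,hi,(270,180,385,275),'scene',.062)
  if len(P):print(n,len(P),P.mean(0),np.hypot(*(P.mean(0)-C)),ang(P.mean(0)-C))
"
```

```text
5.65 [ 0.49262994 -0.03959095  0.02587079] [ 0.13915878 -0.37758496 -0.93097707] -114.75162815862326
G 249 [0.49640877 0.07592518] 0.048629349141229135 177.73113733485107
B 303 [0.57573203 0.02094411] 0.061313830831774864 -59.918911550091174
R 269 [0.58311046 0.11692901] 0.05740476419163247 48.402765043946836
```

View pics/scene3.png

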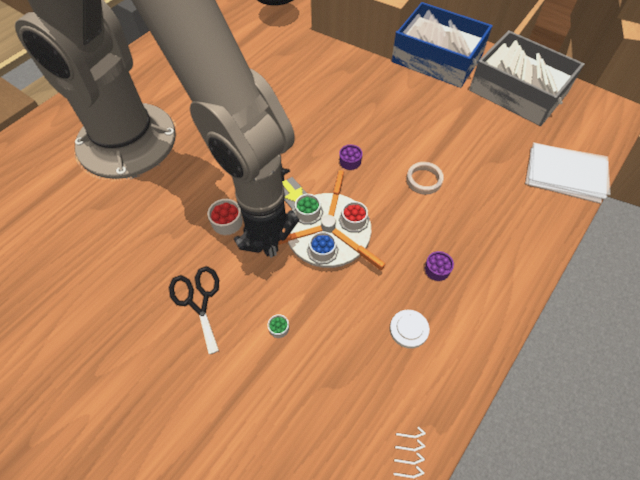

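The green pot (308,205) is nearly at the arrow. The estimate has it about 12° short, so I'll push the last bit slowly, back off and lift.

```bash
python3 -c "
from h import *
a=-114.75
p=np.r_[arc(a,-126.5,4,.026),arc(-126.5,-112,2,.026),arc(-126.5,-112,1,.15)]
print(to(p).tolist())"
```

```text
[[0.032, 0.003, -0.001], [0.064, 0.006, -0.001], [0.095, 0.012, -0.001], [0.127, 0.019, -0.001], [0.049, 0.004, -0.001], [-0.03, -0.0, -0.001], [-0.029, -0.004, -0.621]]
```

Request:
{"op": "jog_arm", "data": {
  "plan": [
    {"x": 0.032,"y": 0.003,"z": 0,"wx": 0,"wy": 0,"wz": 0},
    {"x": 0.064,"y": 0.006,"z": 0,"wx": 0,"wy": 0,"wz": 0},
    {"x": 0.095,"y": 0.012,"z": 0,"wx": 0,"wy": 0,"wz": 0},
    {"x": 0.127,"y": 0.019,"z": 0,"wx": 0,"wy": 0,"wz": 0},
    {"x": 0.127,"y": 0.019,"z": 0,"wx": 0,"wy": 0,"wz": 0},
    {"x": 0.127,"y": 0.019,"z": 0,"wx": 0,"wy": 0,"wz": 0},
    {"x": 0.05,"y": 0.004,"z": 0,"wx": 0,"wy": 0,"wz": 0},
    {"x": -0.03,"y": 0,"z": 0,"wx": 0,"wy": 0,"wz": 0},
    {"x": -0.03,"y": 0,"z": -0.15,"wx": 0,"wy": 0,"wz": 0},
    {"x": -0.03,"y": 0,"z": -0.35,"wx": 0,"wy": 0,"wz": 0},
    {"x": -0.03,"y": 0,"z": -0.6,"wx": 0,"wy": 0,"wz": 0},
    {"x": -0.03,"y": 0,"z": -0.7,"wx": 0,"wy": 0,"wz": 0}
  ]
}}

```text
t: 6.65
eef_pos: [0.4996, -0.0417, 0.169]
tool_rot: [0.0, 0.194, 0.981, -0.003]
contact_force: [1.3, -0.3, -1.3]
gripper_width: -0.006
```

Request:
{"op": "jog_arm", "data": {
  "plan": [
    {"x": 0,"y": -0.2,"z": -0.1,"wx": 0,"wy": 0,"wz": 0},
    {"x": 0,"y": -0.4,"z": -0.2,"wx": 0,"wy": 0,"wz": 0},
    {"x": -0.1,"y": -0.6,"z": -0.2,"wx": 0,"wy": 0,"wz": 0},
    {"x": -0.2,"y": -0.8,"z": -0.2,"wx": 0,"wy": 0,"wz": 0},
    {"x": -0.2,"y": -1,"z": -0.2,"wx": 0,"wy": 0,"wz": 0},
    {"x": -0.2,"y": -1,"z": -0.2,"wx": 0,"wy": 0,"wz": 0},
    {"x": -0.2,"y": -1,"z": -0.2,"wx": 0,"wy": 0,"wz": 0}
  ]
}}

```text
t: 7.23
eef_pos: [0.4584, -0.2459, 0.2101]
tool_rot: [-0.0, 0.198, 0.98, -0.003]
contact_force: [-0.1, 0.1, 0.4]
gripper_width: -0.0
```

```bash
python3 m.py top4 163
```

```text
centre [0.5453 0.074 ] arms 103.4578773019069 223.4578773019069 343.45787730190693 rms 0.00343891977408102 429 maxr 0.13972007857323157
G 287 [0.4919 0.0895] 0.05567999315318918 163.80215720834354
B 282 [0.5582 0.0199] 0.0555764947582763 -76.58105252865775
Y 246 [0.4227 0.1114] 0.12822670119615695 163.01545187736534
arrow axis 163.5782045961316
```

View pics/top4.png

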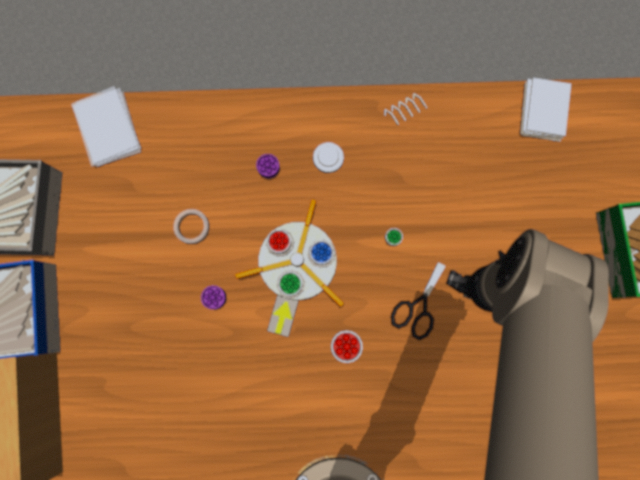

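The green pot (290,284) lines up with the arrow: 163.8° against about 163.3°. The scissors, tape and discs haven't moved, and the hand is high and clear at z = 0.21. Handing in.

```bash
python3 -c "
from h import *
print(bot.hand_in())"
```

```text
the job is handed in; nothing more can be done
None
```

The green pot now stands in front of the yellow arrow, and the job is handed in; the hand-in gave no verdict. I pushed one orange arm clockwise through about 152° with the shut fingertips, then backed off, lifted and moved the hand aside.

**Final check from the top camera:**
- **Alignment:** the green pot is at 163.8° and the arrow at about 163.3°. That is roughly 0.5 mm off, against 9 mm allowed.
- **Pots:** green and blue are both at about 56 mm from the axis, and all three look upright in their seats. I judged red by eye only.
- **Other items:** by eye, the scissors, tape roll and label discs stand where they did at the start.
- **Hand:** it is 0.21 m above the table, clear of everything.

**Checks that failed or disagreed:**
- The top camera was blocked by the robot arm during the push, so one measurement failed there.
- Partway readings from the scene camera gave the three pots' angles up to about 12° apart. I used their average for the last push, and the final top view confirmed it.
- I did not measure the carousel's speed directly. The fingertip moved at about 0.9 rad/s, against the 2.5 rad/s limit.

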